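# Nest the tipped parts cup in the kit drawer and push the drawer home

### The job

A parts cup has tipped over on the lab bench: stand it upright on the bench and let go of it, then take it again from above and nest it down into the identical cup that stands in the open kit drawer. Then push the drawer in, without slamming it, past its catch until it is fully home, with the nested cups upright inside. Leave the other things on the bench where they are.

Things in the scene. Friction and masses are not known exactly. Their poses are not given: they have to be found in the camera images.
- loose_cup_mid (a point): White plastic cup lying on its side on the bench, mouth away from the robot: round, open, tapered, 60 mm high, outside diameter 62 mm at the rim, 40 at the base, wall 2, 50 g. Point: on its axis, 30 mm from base and from rim. z axis: along the cup from base to mouth (vertical when it stands, point then 30 mm up; lying, 10 degrees above level as the tapered side rests on the bench).
- drawer_cup_mid (a point): The identical cup standing loose on the floor of the open drawer; point and axes as for the loose cup. The floor is 16 mm above the bench, 205 mm wide and 198 mm long inside; its side and back walls reach 44 mm above the bench. When one cup is nested fully in the other, the upper cup's point is about 12 mm above the lower one's.
- drawer_handle (a point): Middle of the drawer's level steel bar handle, 110 mm long, 88 mm above the bench, 35 mm out from the front panel; moves with the drawer. x axis: level into the cabinet, the way the drawer closes; y: along the bar. The front panel is 238 mm wide, 12 thick, its top 112 mm above the bench. Push on the bar or on the panel.
- cabinet_front_top (a point): Fixed grey steel cabinet with one drawer, 240 mm wide and deep, 115 high, front towards the robot. Point: middle of the upper front edge of its shell. x axis: into the cabinet, the way the drawer closes. Upper edge of the opening 109 mm above the bench: two nested cups pass with 20 mm to spare.
- drawer (a joint): How far the drawer is open, m: 0 is fully home, 0.20 the end of travel. It slides with about 1.5 N of friction and light damping. A sprung catch resists with about 6 N from 17 mm to 8 mm open; past that it draws the drawer home to 0 and holds it there.
- beaker: Bystander: glass beaker, 56 mm across, 85 mm high, origin at the centre of its underside.
- spool: Bystander: black spool of wire, 54 mm across, 30 mm high, origin at the centre of its underside.
- screwdriver: Bystander: screwdriver about 200 mm long lying on the bench, origin at its underside.
- board: Bystander: blue circuit board 100 x 65 mm, 13 mm high with its parts, origin at the centre of its underside.
- meter: Bystander: grey hand multimeter 140 x 75 mm, 40 mm high, lying on its back, origin at the centre of its underside.
Not all that is in view belongs to the job. Leave any brown or orange look-alike of the part that bears loose_cup_mid alone.

How it is judged:
On the way, in this order (a step that is already met when the one before it is completed fails the run):
1. the tipped cup stands upright on the bench, let go (angle between loose_cup_mid's own z axis and vertical below 0.1 rad and height (world z) of loose_cup_mid below 0.036 m and horizontal distance between loose_cup_mid and drawer_cup_mid above 0.06 m and linear speed of loose_cup below 0.03 m/s and contact force between loose_cup and the fingers below 0.05 N), for 0.2 s.
2. the cup is nested in the drawer's cup and let go, the drawer still open (horizontal distance between loose_cup_mid and drawer_cup_mid below 0.005 m and z of loose_cup_mid in the frame of drawer_cup_mid between 0.008 and 0.019 m and angle between each of loose_cup_mid, drawer_cup_mid's own z axis and vertical below 0.12 rad and contact force between loose_cup and the fingers below 0.05 N and value of joint drawer above 0.1 m), for 0.2 s.
At the end, for the whole second after the job is handed in: The drawer is within 4 mm of fully home and the two cups stand in it, nested (axes within 5 mm, upper one 8 to 19 mm above the lower), upright within 0.12 rad, at rest and let go (horizontal distance between loose_cup_mid and drawer_cup_mid below 0.005 m and z of loose_cup_mid in the frame of drawer_cup_mid between 0.008 and 0.019 m and angle between each of loose_cup_mid, drawer_cup_mid's own z axis and vertical below 0.12 rad and value of joint drawer below 0.004 m and linear speed of each of loose_cup, drawer_cup below 0.02 m/s and x of loose_cup_mid in the frame of cabinet_front_top above 0.03 m and height (world z) of drawer_cup_mid below 0.052 m); the robot touches nothing.
It fails at once if a bystander on the bench is moved by more than 30 mm (distance of any of beaker, spool, screwdriver, board, meter from where it was at the start of the episode above 0.03 m).
It fails at once if the cup in the drawer is tipped over (angle between drawer_cup_mid's own z axis and vertical above 0.6 rad).
It fails at once if the drawer is slammed (closing faster than 0.5 m/s) (velocity of joint drawer below -0.5 m/s).
It also fails if it takes over 72 s, if anything falls off the work surface, if the arm or the gripper's body presses on something with over 40 N, if the wrist force passes 120 N, or if a joint passes its speed limit or range.

### The arm

A 6-joint arm with a two-finger parallel gripper is mounted at the origin on the work surface. World frame = base frame: x ahead of the robot, y to its left, z up, the work surface at z = 0. Lengths are in m, angles in rad, forces in N, time in s.
With the tool pointing down it reaches from about 0.35 to 0.8 m from the base axis. Payload 7.3 kg.
Tool frame: the origin (TCP) lies at the very end of the fingers, on their centre line; the grasp point (between the pads) lies 19 mm behind it; z points along the fingers, y is the line along which they close (so a half turn about z gives the same grasp; the last joint's range is limited). The gripper opens to 85 mm and grips with 20 to 120 N. Pads are 22 mm wide; open, the fingers measure 114 mm over their backs; the gripper's body (76 mm by 85 mm) begins 54 mm behind the grasp point. The pads swing forward as they close: fully open they stand 13 mm farther back than shut.
Start: joints at [1.13, 0.342, 1.524, -0, 1.275, -0.146], TCP at [0.153, 0.502, 0.231] pointing down, gripper open.
Joint ranges: [-2.53, 2.53], [-0.77, 2.02], [0.04, 2.7], [-1, 4.14], [0.28, 2.66], [-3.11, 3.11]. Speed limits (rad/s): [2.57, 2.57, 3.14, 3.14, 3.14, 3.14].

### API

Orientations are given as [roll, pitch, yaw] about the fixed x, y, z axes, in that order (R = Rz(yaw) Ry(pitch) Rx(roll)).
In Python, from plant import readout, imaging, workorder gives the robot as it stands.
- The arm moves only by the tool send_rows, never from a script. Its argument "series" is a list of rows, each a list of 3 entries, a list of its own where there are three numbers: the opening, from 0 (shut) to 1 (fully open), then the shift along the world's x, y, z in m, then the turn about the world's z in rad. A call has 1 to 20 rows; each row is the pose to reach, as a shift and turn from the pose commanded when the call began; what a row does not reach only later rows make up. A row lasts 1/10 s, in which the tool goes at most 50 mm and 8.59 degrees, less where a joint would pass 70% of its speed; a pose out of reach is approached as far as the arm can. A call with a gripper value outside its range is refused whole. The fingers move at their own pace and stop on an object; "squeeze" is the grip in N (left out, the last holds). Time passes only in rows, so rows that repeat a pose let the fingers close. It gives the time, the measured TCP pose, the force, the opening and the grip force at its end, in the units of the state.
- readout.sense(): the state, without advancing time (a new reading comes with each control period).
- imaging.snapshot(name): name is "scene" or "top" or "wrist"; returns a dict with "pixels" (384x512x3 uint8, red, green, blue), "depth" (384x512 float32, m along the optical axis (not along the pixel's ray), 0 where there is no reading), "fx", "fy", "cx", "cy" (pixels), "R" (3x3) and "t" (3): a world point X has camera coordinates R X + t; the wrist camera has in their place "T_tool_cam" (4x4, takes a point from camera to tool coordinates, whose origin is the TCP and whose axes are the flange's). Camera axes: x right, y down, z forward; pixel columns grow to the right and rows downward; lengths in m; the calibration is good to about 2 mm. The wrist camera is an equidistant fisheye: a pixel r from the principal point sees the ray r / f radians off the axis. A picture is of the moment at which its call begins: read the wrist's pose just before it.
- workorder.hand_in(): hands the job in; it is judged then, once.
The state is a dict: "clock": time; "joints": joint angles; "qvel": joint speeds; "tau": joint torques, N m; "position": TCP position; "tool_rot": TCP orientation; "wrist_force": force on the tool from outside, world axes, zero at the start; "torque": the same for the moment, N m; "width": finger opening in m; "grasp_force": force on a finger pad.
Only numpy, scipy, OpenCV 4.12 (cv2) and the standard library are available. Lean on these libraries where they do the work, as an engineer would, in place of code of your own. Each camera call takes 0.05 s, during which the arm holds its last target. There are 200 camera calls.

## Working session

There is one attempt and no reset: what is moved stays moved. The work goes in short steps, Python scripts to look and compute and a tool call to move; the robot and the scene stay as the last step left them, time stands still between calls to the robot, and variables do not carry over. Pictures are saved under pics/ and viewed, at most 12 in all, crops included, and the job is handed in when it is done.

Besides the shell and the picture viewer there is one more tool, called after "Call:" in YAML: its name, and indented under it one key for each argument. send_rows: Moves the arm, as the interface text tells. Its arguments: {"type":"object","properties":{"series":{"type":"array","items":{"type":"array"}},"squeeze":{"type":"number"}},"required":["series"]}

```bash
mkdir -p pics
cat > h.py <<'E'
import numpy as np, cv2
from plant import readout, imaging, workorder
def snap(n):
    s=imaging.snapshot(n); return s
def world(s):
    d=s['depth']; v,u=np.mgrid[0:384,0:512]
    c=np.stack([(u-s['cx'])/s['fx']*d,(v-s['cy'])/s['fy']*d,d],-1)
    return (c-np.array(s['t']))@np.array(s['R'])
def save(n,img): cv2.imwrite('pics/'+n+'.png',img[...,::-1])
E
python3 - <<'E'
from h import *
print(readout.sense())
a=snap('scene');b=snap('top')
np.savez('s0.npz',top=b['pixels'],scene=a['pixels'],W=world(b),Ws=world(a),dt=b['depth'])
print(b['R'],b['t'],a['R'],a['t'])
save('both',np.vstack([cv2.resize(a['pixels'],(400,300)),cv2.resize(b['pixels'],(400,300))]))
save('top',cv2.resize(b['pixels'],(800,600)))
E
```

```text
{'clock': 0.0, 'joints': array([ 1.12999795e+00,  3.42736274e-01,  1.52503546e+00, -3.97370977e-05,
        1.27538640e+00, -1.46005383e-01]), 'qvel': array([-0.00036018, -0.00108228,  0.00090773, -0.00150123,  0.00033164,
        0.00085306]), 'tau': array([ 1.58736711e-03, -4.33684301e+01, -2.46006256e+01, -7.12017504e-05,
        8.24687770e-03, -3.98608881e-05]), 'position': array([0.15235187, 0.50198285, 0.23061249]), 'tool_rot': array([-3.14003831e+00, -1.90163139e-04,  2.84681111e+00]), 'wrist_force': array([-0.19348155,  0.60382797, -0.26646333]), 'torque': array([-0.00933203,  0.05693127, -0.00370528]), 'grasp_force': 0.0, 'width': 0.08558525120047852}
[[ 0.0250552  -0.9995833   0.01433394]
 [-0.99837237 -0.02575454 -0.0508854 ]
 [ 0.05123336 -0.01303567 -0.99860163]] [-0.03263298  0.54966809  1.28542278] [[ 0.38815886  0.92153364  0.01041382]
 [ 0.78503276 -0.32470196 -0.52753408]
 [-0.48275902  0.21294222 -0.84947004]] [-0.23245887 -0.39298904  1.72811316]
```

View pics/top.png

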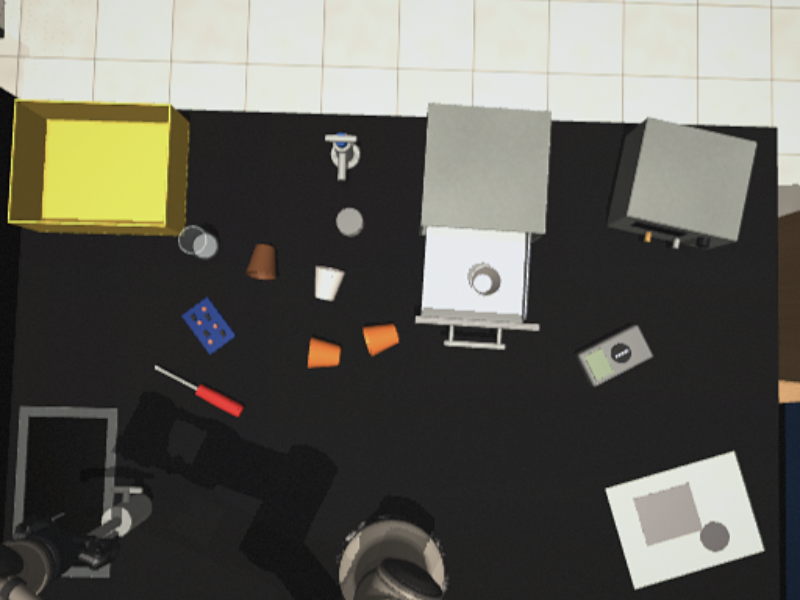

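View pics/both.png

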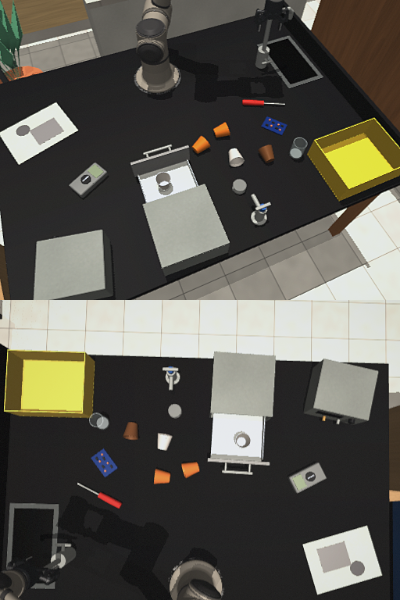

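The top view shows several tapered cups (800x600 pixels): white at (328,283), brown (262,262), orange (323,353) and (380,338). Only the white one, with its wide end away from the robot, fits. The drawer cup is at (484,280) and the handle at (475,345). I'll confirm the white cup in a crop and measure.

Run:
```python
from h import *
z=np.load('s0.npz');t=z['top'];W=z['W']
save('crop',cv2.resize(t[130:240,180:350],(800,518),interpolation=cv2.INTER_CUBIC))
m=np.zeros((384,512),bool);m[160:202,190:232]=1
m&=(t.min(-1)>110)&(W[...,2]>.008)&(W[...,2]<.08)
P=W[m];print(len(P),P.min(0),P.max(0))
c,sz,a=cv2.minAreaRect((P[:,:2]*1000).astype(np.float32));print(c,sz,a)
q=(P[:,:2]-P[:,:2].mean(0));w,v=np.linalg.eigh(q.T@q);print(w,v)
# rows along x
for x in np.arange(P[:,0].min(),P[:,0].max(),.008):
    k=P[abs(P[:,0]-x)<.004];print(x.round(3),k[:,1].min().round(4),k[:,1].max().round(4),k[:,2].max().round(4),k[np.argmax(k[:,2]),1].round(4))
# drawer cup: pts 60-90mm high in drawer region
m=np.zeros((384,512),bool);m[155:200,285:330]=1
for lo,hi in((.068,.085),(.01,.03)):
    Q=W[m&(W[...,2]>lo)&(W[...,2]<hi)];print('dc',len(Q),Q.min(0),Q.max(0))
Q=W[m&(W[...,2]>.068)&(W[...,2]<.085)]
(cx,cy),r=cv2.minEnclosingCircle((Q[:,:2]*1000).astype(np.float32));print('circ',cx,cy,r)
# cabinet top
m=np.zeros((384,512),bool);m[60:160,260:360]=1
Q=W[m&(W[...,2]>.108)&(W[...,2]<.122)];print('cab',Q.min(0),Q.max(0),cv2.minAreaRect((Q[:,:2]*1000).astype(np.float32)))
m=np.zeros((384,512),bool);m[195:226,260:350]=1
Q=W[m&(W[...,2]>.08)&(W[...,2]<.12)];print('front',Q.min(0),Q.max(0),cv2.minAreaRect((Q[:,:2]*1000).astype(np.float32)))
```

```text
285 [0.55448758 0.11443698 0.01050944] [0.62046091 0.16866219 0.06542135]
(585.9635620117188, 147.95687866210938) (53.95830535888672, 60.634521484375) 75.2150650024414
[0.05566304 0.0782068 ] [[-0.27002845 -0.96285234]
 [-0.96285234  0.27002845]]
0.554 0.136 0.1574 0.0413 0.151
0.562 0.1304 0.1678 0.0469 0.1505
0.57 0.1274 0.1681 0.0517 0.1409
0.578 0.1237 0.1679 0.0532 0.1378
0.586 0.1212 0.1678 0.0549 0.1441
0.594 0.1179 0.1687 0.0591 0.147
0.602 0.115 0.1676 0.0654 0.1404
0.61 0.1144 0.168 0.0639 0.1469
0.618 0.1571 0.1679 0.0575 0.1571
dc 65 [ 0.56887985 -0.19998084  0.06856625] [ 0.62802554 -0.14073661  0.08347574]
dc 1817 [ 0.53619196 -0.23970512  0.01003635] [ 0.68222776 -0.09415877  0.02948043]
circ 597.9070434570312 -170.50148010253906 30.654678344726562
cab [ 0.68904554 -0.28648222  0.10814324] [ 0.93698088 -0.03824236  0.12189513] ((812.817626953125, -162.65011596679688), (240.8128662109375, 241.9504852294922), 87.71678161621094)
front [ 0.4655754  -0.26793641  0.08188823] [ 0.52251265 -0.03127803  0.11869509] ((492.7594909667969, -148.81204223632812), (236.70957946777344, 52.269012451171875), 87.74365234375)
```

View pics/crop.png

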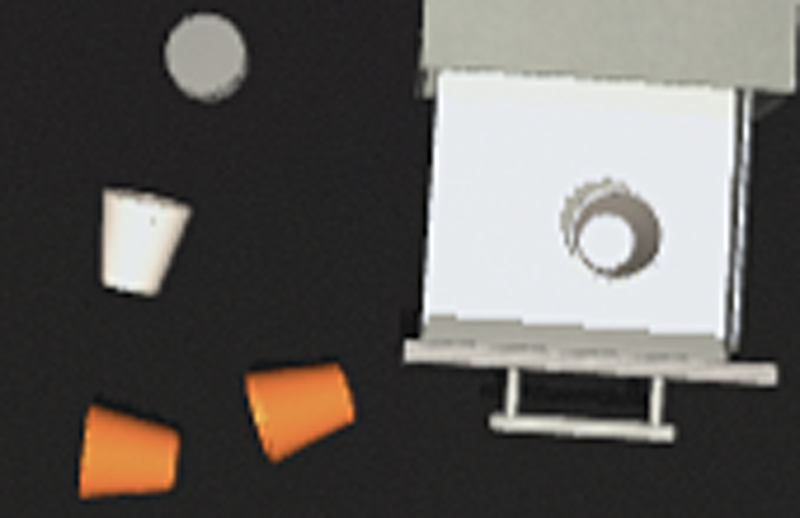

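The crop shows the white cup with its rim edge at crop (105–190, 195) and its base at (105–155, 292), so the mouth points away from the robot. Measured rim centre is about (0.613, 0.141), with the axis yaw at about -11.5°. The drawer cup is at (0.598, -0.170) and the cabinet yaw is -2.3°. Plan: grip across the rim so that the cup swings base-down when it is lifted.

Call:
send_rows:
  series:
    - [1, [0.03, -0.02, 0], 0.02]
    - [1, [0.459, -0.361, -0.08], 0.094]
    - [1, [0.459, -0.361, -0.08], 0.094]
    - [1, [0.459, -0.361, -0.08], 0.094]
    - [1, [0.459, -0.361, -0.08], 0.094]
    - [1, [0.459, -0.361, -0.08], 0.094]
    - [1, [0.459, -0.361, -0.08], 0.094]
    - [1, [0.459, -0.361, -0.08], 0.094]
    - [1, [0.459, -0.361, -0.08], 0.094]
    - [1, [0.459, -0.361, -0.08], 0.094]
    - [1, [0.459, -0.361, -0.08], 0.094]
    - [1, [0.459, -0.361, -0.08], 0.094]
    - [1, [0.459, -0.361, -0.08], 0.094]
    - [1, [0.459, -0.361, -0.08], 0.094]
    - [1, [0.459, -0.361, -0.08], 0.094]
    - [1, [0.459, -0.361, -0.08], 0.094]
    - [1, [0.459, -0.361, -0.08], 0.094]
  squeeze: 20

```text
clock: 1.8
position: [0.6109, 0.1425, 0.1519]
tool_rot: [3.141, 0.0, 2.943]
wrist_force: [0.1, -0.4, -0.4]
width: 0.0857
grasp_force: 0.0
```

```bash
cat >> h.py <<'E'
from scipy.spatial.transform import Rotation as Ro
def wrist():
    st=readout.sense(); s=imaging.snapshot('wrist')
    v,u=np.mgrid[0:384,0:512]; x=(u-s['cx'])/s['fx'];y=(v-s['cy'])/s['fy'];r=np.hypot(x,y)+1e-9
    d=s['depth']; k=np.tan(np.minimum(r,1.4))/r
    c=np.stack([x*k*d,y*k*d,d,np.ones_like(d)],-1)@np.array(s['T_tool_cam']).T
    W=c[...,:3]@Ro.from_euler('xyz',st['tool_rot']).as_matrix().T+st['position']
    return s['pixels'],W,d,st
E
python3 - <<'E'
from h import *
p,W,d,st=wrist();print(st['position'],st['tool_rot'],st['width'])
save('w1',p)
m=(p.min(-1)>100)&(d>0)&(W[...,2]>.012)&(W[...,2]<.08)&(abs(W[...,0]-.59)<.06)&(abs(W[...,1]-.145)<.05)
P=W[m];print(len(P),P.min(0),P.max(0))
for x in np.arange(.55,.64,.008):
    k=P[abs(P[:,0]-x)<.004]
    if len(k):print(x.round(3),k[:,1].min().round(4),k[:,1].max().round(4),k[:,2].max().round(4))
E
```

```text
[0.61087454 0.14253982 0.15192562] [3.14126448e+00 4.54770119e-04 2.94256366e+00] 0.08569702027869126
3682 [0.55253321 0.11361301 0.02480626] [0.61782936 0.17172322 0.06093913]
0.55 0.1355 0.151 0.0388
0.558 0.1321 0.1714 0.0425
0.566 0.1285 0.1713 0.0458
0.574 0.1262 0.1711 0.049
0.582 0.1228 0.1706 0.0518
0.59 0.1194 0.1704 0.0552
0.598 0.1156 0.1703 0.0579
0.606 0.1136 0.1697 0.0609
0.614 0.144 0.1717 0.0588
```

View pics/w1.png

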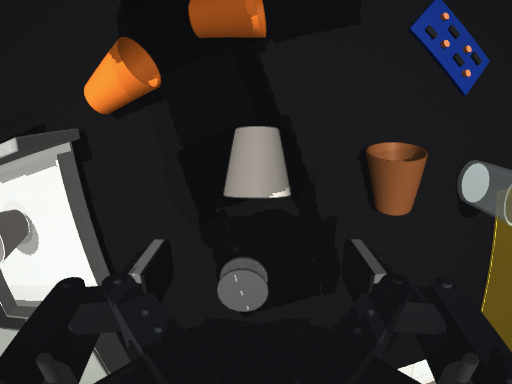

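The wrist view shows the cup between the fingers, with its rim at pixels (223–290, 195). The spool at (243,285) is clear. I'll descend, grip and lift.

Call:
send_rows:
  series:
    - [1, [0, 0, -0.04], 0]
    - [1, [0, 0, -0.08], 0]
    - [1, [0, 0, -0.11], 0]
    - [1, [0, 0, -0.13], 0]
    - [1, [0, 0, -0.14], 0]
    - [1, [0, 0, -0.14], 0]
    - [0, [0, 0, -0.14], 0]
    - [0, [0, 0, -0.14], 0]
    - [0, [0, 0, -0.14], 0]
    - [0, [0, 0, -0.14], 0]
    - [0, [0, 0, -0.14], 0]
    - [0, [0, 0, -0.14], 0]
  squeeze: 20

```text
clock: 3.05
position: [0.6126, 0.1416, 0.0133]
tool_rot: [3.14, 0.003, 2.941]
wrist_force: [-2.0, 0.7, 5.8]
width: 0.0597
grasp_force: 21.2
```

Call:
send_rows:
  series:
    - [0, [0, 0, 0.005], 0]
    - [0, [0, 0, 0.015], 0]
    - [0, [0, 0, 0.03], 0]
    - [0, [0, 0, 0.045], 0]
    - [0, [0, 0, 0.06], 0]
    - [0, [0, 0, 0.07], 0]
    - [0, [0, 0, 0.07], 0]
    - [0, [0, 0, 0.07], 0]

```text
clock: 3.85
position: [0.6115, 0.1414, 0.0815]
tool_rot: [3.141, 0.0, 2.941]
wrist_force: [-0.9, -0.3, -1.5]
width: 0.0604
grasp_force: 21.8
```

Run:
```python
from h import *
p,W,d,st=wrist();s=snap('scene');
c=(np.array(s['R'])@st['position']+s['t']);u=int(c[0]/c[2]*s['fx']+s['cx']);v=int(c[1]/c[2]*s['fy']+s['cy'])
print(u,v)
k=cv2.resize(s['pixels'][v-50:v+40,u-45:u+45],(384,384),interpolation=cv2.INTER_CUBIC)
save('w2',cv2.resize(np.hstack([p,k]),(800,343)))
```

```text
303 197
```

View pics/w2.png

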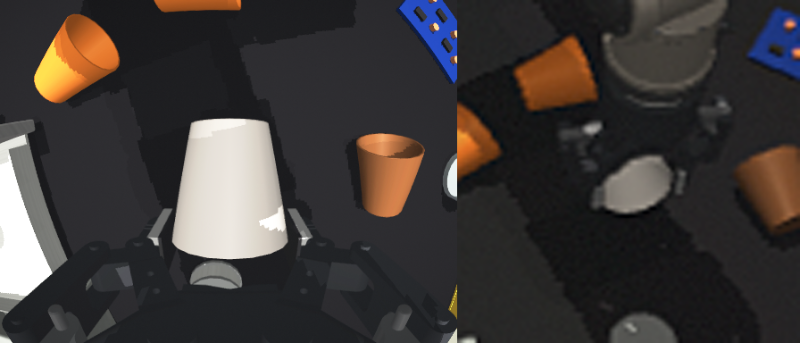

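The cup is held near its rim, spanning wrist pixels (173–287, 120–255), and looks barely turned. I'll measure its tilt.

```bash
cat >> h.py <<'E'
def prof(lo=.5,hi=.66,n=.006,half=.008):
    p,W,d,st=wrist(); o=st['position'];a=st['tool_rot'][2]-np.pi
    ax=np.array([np.cos(a),np.sin(a)]);q=W[...,:2]-o[:2];X=q@ax;Y=q@np.array([-ax[1],ax[0]])
    m=(p.min(-1)>60)&(np.ptp(p.astype(int),axis=-1)<50)&(d>0)&(abs(Y)<half)&(X>-.12)&(X<.03)&(W[...,2]>.005)&(W[...,2]<o[2]+.06)
    for x in np.arange(-.12,.03,n):
        k=W[m&(abs(X-x)<n/2)]
        if len(k)>3:print(x.round(3),(np.median(k[:,2])).round(4),len(k))
    print(o)
E
python3 -c "
from h import *
prof()"
```

```text
-0.06 0.105 337
-0.054 0.1067 647
-0.048 0.1092 671
-0.042 0.1115 693
-0.036 0.1138 706
-0.03 0.1162 708
-0.024 0.1186 723
-0.018 0.1209 712
-0.012 0.1233 699
-0.006 0.1255 605
[0.61101074 0.14129823 0.08059744]
```

The cup is held rigidly, with no swing (slope still 21°). I'll put it back down with a bit more room around it. Then I'll tip it by pushing the upper rim back along an arc with closed fingertips inside the mouth.

Call:
send_rows:
  series:
    - [0, [0.015, 0.02, 0], 0]
    - [0, [0.015, 0.02, -0.03], 0]
    - [0, [0.015, 0.02, -0.055], 0]
    - [0, [0.015, 0.02, -0.066], 0]
    - [0, [0.015, 0.02, -0.069], 0]
    - [0, [0.015, 0.02, -0.069], 0]
    - [1, [0.015, 0.02, -0.069], 0]
    - [1, [0.015, 0.02, -0.069], 0]
    - [1, [0.015, 0.02, -0.069], 0]
    - [1, [0.015, 0.02, -0.03], 0]
    - [1, [0.015, 0.02, 0.02], 0]
    - [1, [0.015, 0.02, 0.05], 0]
    - [0, [0.035, 0.016, 0.05], 0]
    - [0, [0.05, 0.013, 0.05], 0]
    - [0, [0.05, 0.013, 0.05], 0]
    - [0, [0.05, 0.013, 0.05], 0]

```text
clock: 5.6
position: [0.661, 0.1543, 0.1308]
tool_rot: [-3.141, -0.001, 2.941]
wrist_force: [-0.6, 0.6, -0.2]
width: 0.028
grasp_force: 0.0
```

```bash
python3 -c "
from h import *
prof()
p,W,d,st=wrist();print(st['width']);save('w3',p)
m=(p.min(-1)>100)&(np.ptp(p.astype(int),axis=-1)<50)&(d>0)&(W[...,2]>.012)&(W[...,2]<.08)&(abs(W[...,0]-.60)<.05)&(abs(W[...,1]-.162)<.05)
P=W[m];print(len(P),P.min(0),P.max(0))
for x in np.arange(.56,.65,.01):
    k=P[abs(P[:,0]-x)<.004]
    if len(k):print(x.round(3),k[:,1].min().round(4),k[:,1].max().round(4),k[:,2].max().round(4))
"
```

```text
-0.096 0.0384 57
-0.09 0.04 140
-0.084 0.0421 146
-0.078 0.0445 168
-0.072 0.0466 174
-0.066 0.0491 176
-0.06 0.0511 175
-0.054 0.0534 175
-0.048 0.0556 198
-0.042 0.0579 177
-0.036 0.0592 64
[0.66099488 0.15432827 0.13078968]
0.02025421215407517
4522 [0.56630761 0.13261574 0.01221813] [0.63663703 0.19149186 0.06060951]
0.57 0.1517 0.1899 0.0425
0.58 0.1484 0.1915 0.0463
0.59 0.1441 0.1914 0.049
0.6 0.1395 0.1912 0.0532
0.61 0.136 0.1911 0.0571
0.62 0.1326 0.1905 0.0606
0.63 0.1361 0.1903 0.0584
0.64 0.1823 0.1877 0.0215
```

View pics/w3.png

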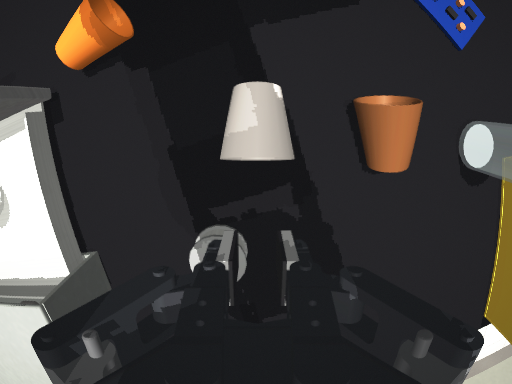

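The cup is at (220–293, 85–158), the closed fingers at (237–290, 235–300) are aligned with its axis, and the spool is below-left at (218,250). I'll keep the tip above 38 mm, enter the mouth and push along the arc.

Call:
send_rows:
  series:
    - [0, [0, 0, -0.03], 0]
    - [0, [0, 0, -0.07], 0]
    - [0, [0, 0, -0.09], 0]
    - [0, [0, 0, -0.091], 0]
    - [0, [-0.012, 0.0025, -0.091], 0]
    - [0, [-0.0235, 0.005, -0.091], 0]
    - [0, [-0.0305, 0.006, -0.0865], 0]
    - [0, [-0.036, 0.0075, -0.084], 0]
    - [0, [-0.0415, 0.0085, -0.0805], 0]
    - [0, [-0.048, 0.01, -0.078], 0]
    - [0, [-0.0545, 0.011, -0.076], 0]
    - [0, [-0.061, 0.0125, -0.0745], 0]
    - [0, [-0.061, 0.0125, -0.0745], 0]

```text
clock: 7.0
position: [0.5996, 0.1672, 0.057]
tool_rot: [-3.142, -0.001, 2.941]
wrist_force: [0.2, 0.1, 0.5]
width: 0.0004
grasp_force: 0.0
```

```bash
python3 -c "
from h import *
prof()
p,W,d,st=wrist();save('w4',p)
"
```

```text
-0.048 0.0325 312
-0.042 0.0399 387
-0.036 0.0473 428
-0.03 0.0546 482
-0.024 0.0619 535
-0.018 0.0691 601
-0.012 0.0803 944
-0.006 0.0934 158
0.0 0.0938 122
0.006 0.0939 110
0.012 0.0936 24
[0.59963168 0.16716189 0.05699608]
```

View pics/w4.png

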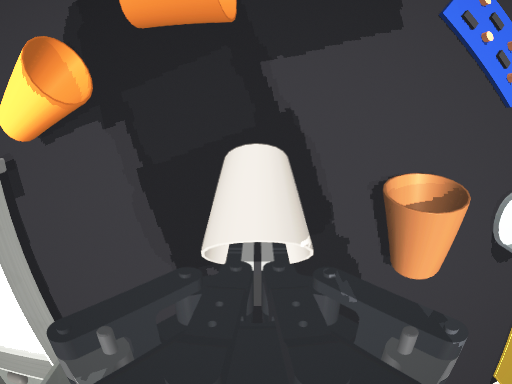

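Tipping works: the slope is now 51° and the cup pivots about its base edge. The picture shows the rim at (200–312, 250) with the fingers inside the mouth. I'll continue past the balance point, then lift out.

Call:
send_rows:
  series:
    - [0, [-0.0065, 0.0015, 0.001], 0]
    - [0, [-0.0135, 0.003, 0.0015], 0]
    - [0, [-0.0185, 0.004, 0.002], 0]
    - [0, [-0.0225, 0.0045, 0.002], 0]
    - [0, [-0.026, 0.005, 0.002], 0]
    - [0, [-0.029, 0.006, 0.002], 0]
    - [0, [-0.032, 0.0065, 0.002], 0]
    - [0, [-0.032, 0.0065, 0.002], 0]
    - [0, [-0.032, 0.0065, 0.002], 0]

```text
clock: 8.0
position: [0.5686, 0.1734, 0.0588]
tool_rot: [3.141, 0.0, 2.941]
wrist_force: [-0.1, -0.9, -0.1]
width: 0.0
grasp_force: 0.0
```

Call:
send_rows:
  series:
    - [0, [0, 0, 0.03], 0]
    - [0, [0, 0, 0.08], 0]
    - [0, [0.03, -0.006, 0.12], 0]
    - [0.8, [0.03, -0.006, 0.13], 0]
    - [1, [0.03, -0.006, 0.13], 0]
    - [1, [0.03, -0.006, 0.13], 0]
    - [1, [0.03, -0.006, 0.13], 0]

```text
clock: 8.7
position: [0.5971, 0.1674, 0.1866]
tool_rot: [-3.14, -0.004, 2.941]
wrist_force: [0.1, 0.5, 0.0]
width: 0.0581
grasp_force: 0.0
```

```bash
cat >> h.py <<'E'
def rim(p,W,d,zlo,zhi,x,y,R=.05):
    m=(p.min(-1)>60)&(np.ptp(p.astype(int),axis=-1)<50)&(d>0)&(W[...,2]>zlo)&(W[...,2]<zhi)&(np.hypot(W[...,0]-x,W[...,1]-y)<R)
    P=W[m]
    if len(P)<20: print('few',len(P));return P
    c,r=cv2.minEnclosingCircle((P[:,:2]*1000).astype(np.float32))
    A=np.c_[P[:,:2],np.ones(len(P))];s=np.linalg.lstsq(A,P[:,2],rcond=None)[0]
    print('rim',len(P),np.round(c,1),round(r,1),'z',P[:,2].mean().round(4),np.percentile(P[:,2],[2,98]).round(4),'tilt',s[:2].round(3));return P
E
python3 -c "
from h import *
p,W,d,st=wrist();save('w5',p);print(st['position'])
rim(p,W,d,.054,.07,.55,.175,.06)
"
```

```text
[0.59706272 0.16737623 0.18661273]
rim 687 [555.  175.8] 30.8 z 0.058 [0.0542 0.0602] tilt [-0.006 -0.001]
```

View pics/w5.png

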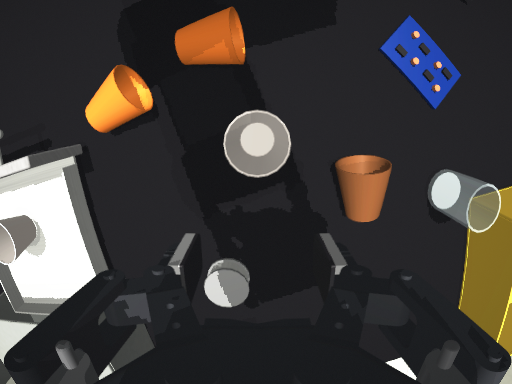

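The wrist picture shows the cup standing, mouth up, with its rim ring at (257,143). The fit gives radius 30.8, z 0.06 and level, at (0.555, 0.176). Next I'll grip it from above at the rim and lift.

Call:
send_rows:
  series:
    - [1, [-0.02, 0.004, 0], 0]
    - [1, [-0.042, 0.0085, -0.04], 0]
    - [1, [-0.042, 0.0085, -0.09], 0]
    - [1, [-0.042, 0.0085, -0.12], 0]
    - [1, [-0.042, 0.0085, -0.135], 0]
    - [1, [-0.042, 0.0085, -0.14], 0]
    - [1, [-0.042, 0.0085, -0.14], 0]
    - [0, [-0.042, 0.0085, -0.14], 0]
    - [0, [-0.042, 0.0085, -0.14], 0]
    - [0, [-0.042, 0.0085, -0.14], 0]
    - [0, [-0.042, 0.0085, -0.14], 0]
    - [0, [-0.042, 0.0085, -0.14], 0]
    - [0, [-0.042, 0.0085, -0.135], 0]
    - [0, [-0.042, 0.0085, -0.11], 0]
    - [0, [-0.042, 0.0085, -0.07], 0]
    - [0, [-0.042, 0.0085, -0.02], 0]
    - [0, [-0.042, 0.0085, 0.015], 0]
    - [0, [-0.042, 0.0085, 0.015], 0]
  squeeze: 20

```text
clock: 10.55
position: [0.5591, 0.1764, 0.2101]
tool_rot: [3.137, 0.01, 2.941]
wrist_force: [1.5, 0.0, 0.2]
width: 0.0598
grasp_force: 22.1
```

Call:
send_rows:
  series:
    - [0, [0.01, -0.03, 0], 0]
    - [0, [0.03, -0.07, 0], 0]
    - [0, [0.05, -0.12, 0], 0.03]
    - [0, [0.07, -0.17, 0], 0.06]
    - [0, [0.09, -0.22, 0], 0.09]
    - [0, [0.1, -0.27, 0], 0.12]
    - [0, [0.11, -0.31, 0], 0.15]
    - [0, [0.115, -0.34, 0], 0.16]
    - [0, [0.115, -0.355, 0], 0.16]
    - [0, [0.115, -0.355, 0], 0.16]
    - [0, [0.115, -0.355, 0], 0.16]

```text
clock: 11.65
position: [0.6712, -0.1778, 0.2033]
tool_rot: [3.14, -0.001, 3.101]
wrist_force: [0.1, 0.3, -1.5]
width: 0.0599
grasp_force: 22.1
```

```bash
python3 -c "
from h import *
p,W,d,st=wrist();save('w6',p);print(st['position'],st['tool_rot'],st['width'])
P=rim(p,W,d,.066,.085,.598,-.170,.045)
o=st['position']
for zl in np.arange(o[2]-.05,o[2]+.03,.01): rim(p,W,d,zl,zl+.01,o[0],o[1],.045)
t=snap('top');rim(t['pixels'],world(t),t['depth'],.068,.085,.598,-.170,.045)
"
```

```text
[ 0.67118367 -0.17777714  0.20331692] [ 3.14028821e+00 -1.10868369e-03  3.10104818e+00] 0.05988234381221259
rim 935 [ 595.6 -171. ] 31.1 z 0.0724 [0.0662 0.0762] tilt [ 0.007 -0.004]
rim 2528 [ 668.6 -177.9] 21.3 z 0.157 [0.1549 0.1626] tilt [ 0.059 -0.015]
rim 905 [ 668.7 -177.4] 23.0 z 0.1685 [0.1635 0.1731] tilt [-0.002 -0.001]
rim 1105 [ 668.6 -177.2] 24.9 z 0.1786 [0.1735 0.1831] tilt [0.009 0.   ]
rim 1433 [ 668.6 -177.3] 26.8 z 0.1885 [0.1835 0.1931] tilt [-0.004 -0.002]
rim 1731 [ 669.  -177.3] 28.8 z 0.1984 [0.1935 0.2032] tilt [-0.    -0.002]
rim 3116 [ 664.4 -176.8] 36.8 z 0.2095 [0.2036 0.2131] tilt [-0.046 -0.007]
rim 248 [ 664.3 -176.8] 43.4 z 0.2171 [0.2133 0.223 ] tilt [-0.024  0.017]
rim 213 [ 664.5 -177. ] 43.9 z 0.2284 [0.2236 0.2332] tilt [-0.121  0.003]
rim 186 [ 664.4 -176.8] 43.6 z 0.2375 [0.2334 0.2426] tilt [-0.09   0.004]
rim 27 [ 612.9 -176.2] 24.8 z 0.0737 [0.0685 0.078 ] tilt [-0.008 -0.01 ]
```

View pics/w6.png

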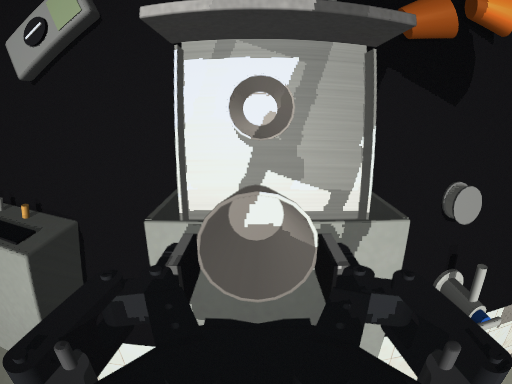

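The held cup is upright with its axis at (0.6686, -0.1773). The drawer cup shows at pixel (261,107), at (0.5956, -0.1710), so the shift is (-0.073, +0.0063). I'll lower it in.

Call:
send_rows:
  series:
    - [0, [-0.02, 0.002, 0], 0]
    - [0, [-0.05, 0.0045, 0], 0]
    - [0, [-0.068, 0.006, 0], 0]
    - [0, [-0.073, 0.0063, -0.01], 0]
    - [0, [-0.073, 0.0063, -0.035], 0]
    - [0, [-0.073, 0.0063, -0.06], 0]
    - [0, [-0.073, 0.0063, -0.075], 0]
    - [0, [-0.073, 0.0063, -0.085], 0]
    - [0, [-0.073, 0.0063, -0.095], 0]
    - [0, [-0.073, 0.0063, -0.103], 0]
    - [0, [-0.073, 0.0063, -0.11], 0]
    - [0, [-0.073, 0.0063, -0.116], 0]
    - [0, [-0.073, 0.0063, -0.12], 0]
    - [0, [-0.073, 0.0063, -0.123], 0]
    - [0, [-0.073, 0.0063, -0.126], 0]
    - [0, [-0.073, 0.0063, -0.126], 0]

```text
clock: 13.35
position: [0.599, -0.1728, 0.0785]
tool_rot: [3.141, 0.001, 3.101]
wrist_force: [-0.9, 0.5, 2.2]
width: 0.0599
grasp_force: 22.3
```

```bash
python3 -c "
from h import *
p,W,d,st=wrist();save('w7',p);print(st['position'],st['wrist_force'])
o=st['position']
for zl in np.arange(.02,.1,.01): rim(p,W,d,zl,zl+.01,o[0],o[1],.04)
"
```

```text
[ 0.59897881 -0.17277733  0.07846514] [-0.92560334  0.49073761  2.20707369]
rim 34 [ 594.  -172.8] 20.2 z 0.0279 [0.0206 0.03  ] tilt [ 0.156 -0.023]
rim 2596 [ 595.  -172.5] 22.6 z 0.0325 [0.0303 0.0392] tilt [ 0.073 -0.008]
rim 926 [ 595.  -173.3] 24.5 z 0.0451 [0.0402 0.0498] tilt [-0.006 -0.004]
rim 1167 [ 595.5 -171.7] 26.5 z 0.0552 [0.0502 0.0598] tilt [ 0.009 -0.008]
rim 1470 [ 595.3 -172.3] 28.3 z 0.0652 [0.0602 0.0698] tilt [-0.006 -0.004]
rim 2246 [ 595.9 -172.8] 30.4 z 0.0751 [0.0703 0.0798] tilt [-0.003 -0.004]
rim 2900 [ 591.6 -171.7] 36.7 z 0.0854 [0.0803 0.0886] tilt [-0.045 -0.01 ]
rim 136 [ 590.7 -172. ] 36.6 z 0.0949 [0.0903 0.0997] tilt [-0.037 -0.006]
```

The cup is nested and centred at (0.5955, -0.172), with a light contact force. I'll release and rise.

Call:
send_rows:
  series:
    - [0.9, [0, 0, 0], 0]
    - [0.9, [0, 0, 0], 0]
    - [0.9, [0, 0, 0], 0]
    - [0.9, [0, 0, 0], 0]
    - [1, [0, 0, 0.01], 0]
    - [1, [0, 0, 0.04], 0]
    - [1, [0, 0, 0.08], 0]
    - [1, [0.03, 0, 0.12], 0]
    - [0.5, [0.04, 0, 0.13], 0]
    - [0.5, [0.04, 0, 0.13], 0]
    - [0.5, [0.04, 0, 0.13], 0]

```text
clock: 14.5
position: [0.6377, -0.1726, 0.2071]
tool_rot: [3.141, -0.002, 3.101]
wrist_force: [0.1, -0.1, -0.8]
width: 0.0443
grasp_force: 0.0
```

```bash
python3 -c "
from h import *
p,W,d,st=wrist();save('w8',p);print(st['position'],st['wrist_force'])
for zl in np.arange(.02,.1,.01): rim(p,W,d,zl,zl+.01,.596,-.172,.04)
t=snap('top');Wt=world(t)
m=np.zeros((384,512),bool);m[185:235,260:350]=1
Q=Wt[m&(Wt[...,2]>.075)&(Wt[...,2]<.098)];print('bar',len(Q),Q.min(0),Q.max(0),cv2.minAreaRect((Q[:,:2]*1000).astype(np.float32)))
Q=Wt[m&(Wt[...,2]>.1)&(Wt[...,2]<.125)];print('panel',len(Q),Q.min(0),Q.max(0),cv2.minAreaRect((Q[:,:2]*1000).astype(np.float32)))
"
```

```text
[ 0.63774494 -0.17260961  0.20713038] [ 0.06920639 -0.0769165  -0.83090641]
rim 32 [ 597.7 -173.8] 17.1 z 0.0297 [0.029 0.03 ] tilt [-0.003 -0.007]
rim 1113 [ 597.7 -173.6] 20.7 z 0.0323 [0.0301 0.0393] tilt [ 0.021 -0.01 ]
rim 305 [ 597.2 -173.6] 22.1 z 0.0452 [0.0403 0.0498] tilt [-0.001  0.002]
rim 378 [ 597.1 -173.2] 24.1 z 0.0552 [0.0503 0.0599] tilt [-0.007  0.004]
rim 456 [ 596.9 -173.3] 25.9 z 0.0652 [0.0604 0.0699] tilt [-0.007  0.008]
rim 534 [ 597.1 -173.4] 27.8 z 0.0752 [0.0703 0.0798] tilt [-0.004 -0.003]
rim 871 [ 597.  -173.4] 30.9 z 0.0854 [0.0803 0.0886] tilt [-0.008 -0.004]
few 0
bar 28 [ 0.51103002 -0.19446071  0.07553814] [ 0.57919439 -0.031479    0.09750327] ((546.7382202148438, -112.6304702758789), (23.25485610961914, 175.12554931640625), 24.375886917114258)
panel 68 [ 0.51084732 -0.08189774  0.10022617] [ 0.52270438 -0.03148595  0.11594062] ((516.8303833007812, -56.68572235107422), (50.39264678955078, 11.842050552368164), 89.73395538330078)
```

View pics/w8.png

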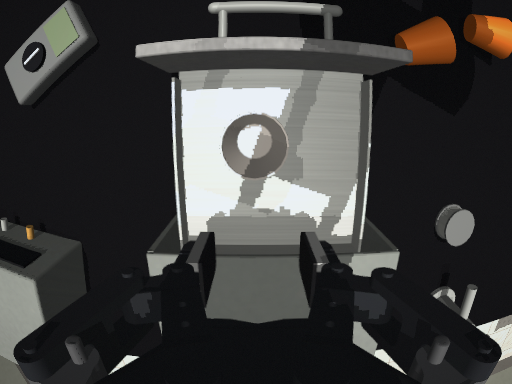

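The cups are nested: the ring at (255,145) is concentric and level, with the upper rim at 88 mm. The drawer is still open about 0.17 m and the handle is at (275,8). I'll go around in front of the handle with the fingers shut.

Call:
send_rows:
  series:
    - [0, [-0.03, 0.004, 0.0], 0]
    - [0, [-0.07, 0.009, 0], 0]
    - [0, [-0.115, 0.014, 0], 0]
    - [0, [-0.16, 0.019, 0], 0]
    - [0, [-0.2, 0.023, 0], 0]
    - [0, [-0.218, 0.025, -0.01], 0]
    - [0, [-0.218, 0.025, -0.05], 0]
    - [0, [-0.218, 0.025, -0.09], 0]
    - [0, [-0.218, 0.025, -0.12], 0]
    - [0, [-0.218, 0.025, -0.132], 0]
    - [0, [-0.218, 0.025, -0.132], 0]

```text
clock: 15.7
position: [0.4181, -0.1468, 0.0736]
tool_rot: [3.139, -0.006, 3.1]
wrist_force: [0.4, 0.2, 0.2]
width: 0.0
grasp_force: 0.0
```

Call:
send_rows:
  series:
    - [0, [0.01, -0.0005, 0], 0]
    - [0, [0.02, -0.001, 0], 0]
    - [0, [0.025, -0.001, 0], 0]
    - [0, [0.03, -0.001, 0], 0]
    - [0, [0.035, -0.0015, 0], 0]
    - [0, [0.04, -0.0015, 0], 0]
    - [0, [0.045, -0.002, 0], 0]
    - [0, [0.05, -0.002, 0], 0]
    - [0, [0.056, -0.002, 0], 0]
    - [0, [0.063, -0.0025, 0], 0]
    - [0, [0.07, -0.003, 0], 0]
    - [0, [0.077, -0.003, 0], 0]
    - [0, [0.084, -0.0035, 0], 0]
    - [0, [0.091, -0.0035, 0], 0]
    - [0, [0.098, -0.004, 0], 0]
    - [0, [0.105, -0.004, 0], 0]
    - [0, [0.112, -0.0045, 0], 0]
    - [0, [0.118, -0.0045, 0], 0]
    - [0, [0.122, -0.005, 0], 0]
    - [0, [0.124, -0.005, 0], 0]

```text
clock: 17.7
position: [0.5449, -0.1528, 0.0758]
tool_rot: [3.141, 0.0, 3.101]
wrist_force: [-0.6, -0.6, -0.0]
width: 0.0005
grasp_force: 0.8
```

```bash
cat >> h.py <<'E'
def op(z0=.0):
    t=snap('top');W=world(t);m=np.zeros((384,512),bool);m[90:240,255:360]=1
    yaw=-.0398;ax=np.array([np.cos(yaw),np.sin(yaw)])
    X=(W[...,:2]-[.693,-.158])@ax;Y=(W[...,:2]-[.693,-.158])@[-ax[1],ax[0]]
    k=m&(W[...,2]>.1)&(W[...,2]<.118)&(X<-.006)&(abs(Y)<.117)&(abs(Y)>.03)&(X>-.22)
    print('panel X',len(X[k]),np.percentile(X[k],[2,50,98]) if k.sum() else None)
    k=m&(W[...,2]>.06)&(W[...,2]<.092)&(abs(Y)<.031)&(X<-.01)&(X>-.18)
    if k.sum()>5: print('cup',k.sum(),cv2.minEnclosingCircle((W[k][:,:2]*1000).astype(np.float32)),np.percentile(W[k][:,2],[5,95]))
E
python3 -c "
from h import *
op();print(readout.sense()['wrist_force'])
p,W,d,st=wrist();save('w9',p)"
```

```text
panel X 129 [-0.09456147 -0.08850345 -0.08272727]
cup 22 ((673.1757202148438, -167.34185791015625), 21.6861572265625) [0.06651963 0.09132157]
[-0.16991493  0.87209281  0.32914869]
```

The drawer is open about 82 mm, moving smoothly, with the cups travelling along. I'll continue to about 20 mm, then go slowly over the catch.

Call:
send_rows:
  series:
    - [0, [0.004, 0, 0], 0]
    - [0, [0.01, -0.0005, 0], 0]
    - [0, [0.017, -0.0005, 0], 0]
    - [0, [0.024, -0.001, 0], 0]
    - [0, [0.031, -0.001, 0], 0]
    - [0, [0.038, -0.0015, 0], 0]
    - [0, [0.045, -0.002, 0], 0]
    - [0, [0.051, -0.002, 0], 0]
    - [0, [0.055, -0.002, 0], 0]
    - [0, [0.058, -0.0025, 0], 0]
    - [0, [0.061, -0.0025, 0], 0]
    - [0, [0.064, -0.0025, 0], 0]
    - [0, [0.067, -0.0025, 0], 0]
    - [0, [0.07, -0.003, 0], 0]
    - [0, [0.072, -0.003, 0], 0]
    - [0, [0.074, -0.003, 0], 0]
    - [0, [0.074, -0.003, 0], 0]

```text
clock: 19.5
position: [0.616, -0.1557, 0.0757]
tool_rot: [3.141, -0.006, 3.101]
wrist_force: [-11.3, 0.6, 6.9]
width: -0.0003
grasp_force: 5.6
```

```bash
python3 -c "
from h import *
op();print(readout.sense()['wrist_force'])"
```

```text
panel X 106 [-0.02389779 -0.01845358 -0.01157781]
[-11.67984727  -0.33389714   5.79466558]
```

The drawer is about 11 mm open, pressing against the catch. I'll push a little further in small steps.

Call:
send_rows:
  series:
    - [0, [0.0015, 0, 0], 0]
    - [0, [0.003, 0, 0], 0]
    - [0, [0.0045, 0, 0], 0]
    - [0, [0.006, 0, 0], 0]
    - [0, [0.007, 0, 0], 0]
    - [0, [0.007, 0, 0], 0]
    - [0, [0.007, 0, 0], 0]

```text
clock: 20.25
position: [0.6257, -0.156, 0.0758]
tool_rot: [-3.141, 0.0, 3.101]
wrist_force: [-2.6, -1.7, 0.3]
width: 0.0002
grasp_force: 1.0
```

```bash
python3 -c "
from h import *
op();print(readout.sense()['wrist_force'])"
```

```text
panel X 75 [-0.01397495 -0.01015628 -0.00614612]
[-2.84447426 -1.20881118 -0.5142206 ]
```

Call:
send_rows:
  series:
    - [0, [0.0015, 0, 0], 0]
    - [0, [0.003, 0, 0], 0]
    - [0, [0.003, 0, 0], 0]

```text
clock: 20.6
position: [0.6276, -0.1559, 0.0758]
tool_rot: [3.142, -0.003, 3.101]
wrist_force: [-7.0, -1.4, 2.5]
width: -0.0001
grasp_force: 3.3
```

Call:
send_rows:
  series:
    - [0, [-0.01, 0, 0], 0]
    - [0, [-0.04, 0.001, 0], 0]
    - [0, [-0.09, 0.003, 0], 0]
    - [0, [-0.12, 0.004, 0.03], 0]
    - [0, [-0.12, 0.004, 0.03], 0]
    - [0, [-0.12, 0.004, 0.03], 0]

```text
clock: 21.2
position: [0.5099, -0.1523, 0.1071]
tool_rot: [-3.141, 0.004, 3.1]
wrist_force: [0.2, 0.4, 0.5]
width: 0.0001
grasp_force: 0.0
```

```bash
python3 -c "
from h import *
op();print(readout.sense()['wrist_force'])
s=snap('scene');W=world(s);d=s['depth'];p=s['pixels']
yaw=-.0398;ax=np.array([np.cos(yaw),np.sin(yaw)]);X=(W[...,:2]-[.693,-.158])@ax;Y=(W[...,:2]-[.693,-.158])@[-ax[1],ax[0]]
t=snap('top');Wt=world(t);Xt=(Wt[...,:2]-[.693,-.158])@ax;Yt=(Wt[...,:2]-[.693,-.158])@[-ax[1],ax[0]]
k=(Wt[...,2]>.07)&(Wt[...,2]<.096)&(abs(Yt)<.05)&(Xt<-.03)&(Xt>-.09);print('bar X',k.sum(),np.percentile(Xt[k],[5,50,95]))
k=(abs(Yt)<.1)&(Xt<.03)&(Xt>-.03)&(Wt[...,2]>.06)
for x in np.arange(-.024,.02,.003):
  q=k&(abs(Xt-x)<.0015);print(x.round(3),q.sum(),np.median(Wt[...,2][q]).round(4) if q.any() else '')
save('f',cv2.resize(t['pixels'][60:240,230:400],(680,590),interpolation=cv2.INTER_CUBIC))"
```

```text
panel X 150 [-0.01231838 -0.00996627 -0.00623264]
cup 63 ((661.8416137695312, -157.26927185058594), 35.271705627441406) [0.06416405 0.09171564]
[ 0.61719139  0.9181346  -0.27098414]
bar X 128 [-0.05202396 -0.04642192 -0.03293738]
-0.024 6 0.0893
-0.021 6 0.0906
-0.018 5 0.0912
-0.015 5 0.091
-0.012 204 0.0916
-0.009 66 0.1119
-0.006 70 0.1118
-0.003 61 0.1121
-0.0 68 0.1128
0.003 71 0.1152
0.006 60 0.1147
0.009 73 0.1148
0.012 67 0.1152
0.015 65 0.115
0.018 65 0.1157
```

View pics/f.png

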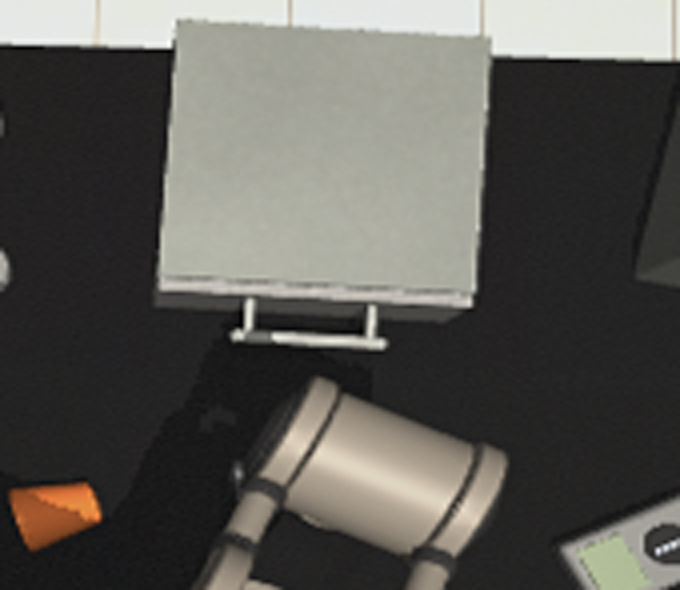

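The picture shows the drawer front flush with the cabinet, with no gap in the panel strip at (155–475, 290). The bar is at -0.046 m against -0.047 expected, so the drawer is home and the arm is clear.

```bash
python3 -c "
from h import *
print(workorder.hand_in())"
```

```text
the job is handed in; nothing more can be done
None
```

I stood the cup up, let go, nested it in the drawer cup, and closed the drawer past its catch until flush. The job is handed in at about 21 s, with no verdict returned and the cups not visible inside the closed drawer.

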